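# Third hand: close a slatted riser and hold its top slat on the jig's sprung stop

### The arm

A 6-joint arm with a two-finger parallel gripper is mounted at the origin on the work surface. World frame = base frame: x ahead of the robot, y to its left, z up, the work surface at z = 0. Lengths are in m, angles in degrees, forces in N, time in s.
With the tool pointing down it reaches from about 0.375 to 0.9 m from the base axis. Payload 3.1 kg.
Tool frame: the origin (TCP) lies at the very end of the fingers, on their centre line; the grasp point (between the pads) lies 19 mm behind it (bot.tcp_to_grasp is the distance from the TCP to the grasp point, in m); z points along the fingers, y is the direction in which the jaws open and shut (so a half turn about z gives the same grasp; the last joint's range is limited). The gripper opens to 87 mm and grips with 3 to 60 N. Pads are 19 mm wide; open, the fingers measure 117 mm over their backs; the gripper's body (75 mm by 190 mm) begins 51 mm behind the grasp point.
Start: joints at [59.502, 30.224, 82.088, -0, 67.689, -10.227], TCP at [0.216, 0.586, 0.223] pointing down, gripper open.
Joint ranges: [-176.69, 176.69], [-43.24, 126.21], [12.49, 139.97], [-82, 262], [0, 151.66], [-163.58, 163.58]. Speed limits (degrees/s): [159.86, 159.86, 180, 180, 180, 180].

### API

Orientations are given as a 3x3 rotation matrix whose columns are the frame's x, y, z axes.
In Python, from rig import telemetry, eyes, order, bot gives the robot as it stands. The module is installed in compiled form; this text tells all that it offers.
- The arm moves only by the tool servo_tool, never from a script. Its argument "targets" is a list of rows, each a list of 2 entries, a list of its own where there are three numbers: the shift along the tool's x, y, z in m, then the turn, a rotation vector about the tool's x, y, z in rad. In form: [[[tx, ty, tz], [wx, wy, wz]], ...]. A call has 1 to 12 rows; each row is the pose to reach, as a shift and turn from the pose commanded when the call began, along the tool's axes at that moment; what a row does not reach only later rows make up. A row lasts 1/8 s, in which the tool goes at most 62.5 mm and 10.7 degrees, less where a joint would pass 70% of its speed; a pose out of reach is approached as far as the arm can. A call with a gripper value outside its range is refused whole. "gripper" is the finger opening in m, from 0 to 0.087, set as the call begins (left out, the last holds). The fingers move at their own pace and stop on an object; the grip force is fixed at half the most. Time passes only in rows, so rows that repeat a pose let the fingers close. It gives the time, the measured TCP pose, the force and the opening at its end, in the units of the state.
- telemetry.read_state(): the state, without advancing time (a new reading comes with each control period).
- eyes.capture(name): name is "scene" or "side" or "wrist"; returns a dict with "pixels" (400x640x3 uint8, blue, green, red), "intrinsics" (3x3 intrinsics, pixels), "extrinsics" (4x4, takes a point from camera to world coordinates); the wrist camera has in their place "T_tool_cam" (4x4, takes a point from camera to tool coordinates, whose origin is the TCP and whose axes are the flange's). Camera axes: x right, y down, z forward; pixel columns grow to the right and rows downward; lengths in m; the calibration is good to about 2 mm. A picture is of the moment at which its call begins: read the wrist's pose just before it. There is no depth.
- order.hand_in(): hands the job in, once; it reports no verdict.
The state is a dict: "time_s": time; "joint_positions": joint angles; "qvel": joint speeds; "tau": joint torques, N m; "position": TCP position; "tcp_rot": TCP orientation; "force": force on the tool from outside, world axes, zero at the start; "moment": the same for the moment, N m; "opening": opening from 0.0 (shut) to 1.0 (fully open).
Only numpy, scipy, OpenCV 4.12 (cv2) and the standard library are available. Lean on these libraries where they do the work, as an engineer would, in place of code of your own. Each camera call takes 0.05 s, during which the arm holds its last target. There are 200 camera calls.

### The job

Finish stacking the little slatted can riser in the jig: lay the loose 150 mm slat across the two runners, flush with their bare ends and centred, and let go of it. Then lay the 200 mm slat lengthwise down the middle on both cross slats, push it endwise against the sprung stop until its ends are flush with the frame (about 10 N; do not run the stop to the end of its travel), and hold it there steadily for a colleague who will screw it down: the program finishes while still gripping and pressing it. Leave everything else on the bench where it is.

Things in the scene. Friction and masses are not known exactly. Their poses are not given: they have to be found in the camera images.
- jig: Fixed jig: dark board 360 x 200 x 12 mm (from x -240 to +120) with a half-built wooden riser screwed on it. Origin: middle of the riser, on the bench. x runs along the riser, away from the stop; z up. Two runners along x, 200 x 40 x 18, centred at y = +50 and -50, x -100 to +100, tops 30 above the bench; their -x ends carry a fixed cross slat, their +x ends are bare.
- fixed_cross (a point): Middle of the top of the cross slat (150 x 40 x 18 mm) that is already screwed across the runners: jig (-80, 0, 48) mm, flush with the runners' -x ends. Behind it, an aluminium block 70 wide, from jig x -210 to -160 and up to 92 mm high, guides the stop.
- stop (a joint): Slide of the sprung stop, m: 0 at rest, grows as the stop is pushed back along the jig's -x, range 0 to 0.030. Spring of 800 N/m, no preload (10 N at 0.0125), hardly any friction. The stop is an upright steel plate 70 wide x 12 thick, 53 to 93 mm above the bench, overhanging the screwed-down cross slat.
- stop_face (a point): Middle of the stop's pressing face (it faces the jig's +x), 57 mm above the bench; moves with the stop; at jig x = -88 mm at rest. The 200 mm slat first touches it with its middle at jig x = +12 mm, and is flush with the frame with its middle at x = 0, the stop then 12 mm back.
- cross_place (a point): Where the middle of the loose 150 mm slat's underside belongs: jig (80, 0, 30) mm. The slat's length lies along the jig's y.
- top_place (a point): Where the middle of the 200 mm slat's underside belongs: jig (0, 0, 48) mm. Its length lies along the jig's x.
- cross_slat: Loose light-wood slat 150 x 40 x 18 mm, about 0.08 kg, lying flat on the bench. Origin: centre of its underside; x along its length, y across its width.
- top_slat: Loose light-wood slat 200 x 40 x 18 mm, about 0.1 kg, lying flat on the bench (the longest of the three loose slats). Origin: centre of its underside; x along its length, y across its width.
- offcut: Bystander: loose offcut 90 x 40 x 18 mm of the same wood, lying among the slats; not used. Origin: centre of its underside, x along its length.
- can: Bystander: finish can, 104 mm diameter, 120 high. Origin: centre of its underside.
- glue: Bystander: glue bottle, 60 mm diameter, 170 high. Origin: centre of its underside.
- screwdriver: Bystander: screwdriver lying on the bench, about 200 mm long.
- tape: Bystander: tape measure, 70 x 35 x 65 mm high. Origin: centre of its underside.
- screw_tray: Bystander: open tray of screws, 120 x 90 x 35 mm. Origin: centre of its underside.

How it is judged (in metres and radians):
On the way, in this order (a step that is already met when the one before it is completed fails the run):
1. the 150 mm slat lies across both runners at their bare ends and is let go (x of cross_slat in the frame of jig between 0.07 and 0.09 m and y of cross_slat in the frame of jig between -0.01 and 0.01 m and z of cross_slat in the frame of jig between 0.027 and 0.033 m and angle between the x axis of cross_slat and the y axis of jig, either way round below 0.1 rad and angle between cross_slat's own z axis and vertical below 0.06 rad and contact force between the fingers and cross_slat below 0.1 N and linear speed of cross_slat below 0.01 m/s), for 0.2 s.
2. the 200 mm slat lies on both cross slats and is pressed against the stop with 6 to 14 N (y of top_slat in the frame of jig between -0.012 and 0.012 m and z of top_slat in the frame of jig between 0.045 and 0.051 m and angle between the x axis of top_slat and the x axis of jig, either way round below 0.1 rad and angle between top_slat's own z axis and vertical below 0.06 rad and contact force between top_slat and stop between 6 and 14 N and value of joint stop between 0.0075 and 0.0175 m and linear speed of top_slat below 0.01 m/s and contact force between the fingers and top_slat above 1 N), for 0.5 s.
At the end, for the whole second after the job is handed in: Short slat flat across the bare runner ends, within 10 mm and 0.1 rad; long slat gripped, still, flat on both cross slats (3 mm), within 12 mm and 0.1 rad of the middle line, pressing the stop with 6 to 14 N (stop back 7.5 to 17.5 mm). Lasts one more second, still held (all of step 2 and x of cross_slat in the frame of jig between 0.07 and 0.09 m and y of cross_slat in the frame of jig between -0.01 and 0.01 m and z of cross_slat in the frame of jig between 0.027 and 0.033 m and angle between the x axis of cross_slat and the y axis of jig, either way round below 0.1 rad and angle between cross_slat's own z axis and vertical below 0.06 rad); the arm keeps its last pose, push and grip.
It fails at once if the stop is driven to the end of its travel (value of joint stop above 0.027 m).
It fails at once if another thing on the bench is disturbed (moved over 30 mm) (distance of any of offcut, can, glue, screwdriver, tape, screw_tray from where it was at the start of the episode above 0.03 m).
It also fails if it takes over 53 s, if anything falls off the work surface, if the arm or the gripper's body presses on something with over 40 N, if the wrist force passes 120 N, or if a joint passes its speed limit or range.

## Working session

There is one attempt and no reset: what is moved stays moved. The work goes in short steps, Python scripts to look and compute and a tool call to move; the robot and the scene stay as the last step left them, time stands still between calls to the robot, and variables do not carry over. Pictures are saved under pics/ and viewed, about 8 in all and at most 12, crops included, and the job is handed in when it is done.

Besides the shell and the picture viewer there is one more tool, called after "Emit:" as name(argument=value, ...), one argument or row to a line, values as JSON. servo_tool: Moves the arm, as the interface text tells. Its arguments: {"type":"object","properties":{"targets":{"type":"array","items":{"type":"array"}},"gripper":{"type":"number"}},"required":["targets"]}

```bash
mkdir -p pics; cat > h.py <<'E'
import numpy as np, cv2
from rig import telemetry, eyes, order, bot
def snap(n,f):
    s=telemetry.read_state(); c=eyes.capture(n); cv2.imwrite(f'pics/{f}.png',c['pixels'])
    K=np.array(c['intrinsics'])
    if n=='wrist':
        T=np.eye(4);T[:3,:3]=s['tcp_rot'];T[:3,3]=s['position'];T=T@np.array(c['T_tool_cam'])
    else: T=np.array(c['extrinsics'])
    np.savez(f'pics/{f}.npz',K=K,T=T); return c['pixels']
def px(f,uv,z):
    d=np.load(f'pics/{f}.npz');K,T=d['K'],d['T']
    uv=np.atleast_2d(uv); r=np.linalg.inv(K)@np.c_[uv,np.ones(len(uv))].T
    r=(T[:3,:3]@r).T;o=T[:3,3]; z=np.broadcast_to(z,len(uv))
    return o+r*((z-o[2])/r[:,2])[:,None]
def proj(f,P):
    d=np.load(f'pics/{f}.npz');K,T=d['K'],d['T']
    p=(np.atleast_2d(P)-T[:3,3])@T[:3,:3]@K.T; return p[:,:2]/p[:,2:]
E
python3 - <<'E'
from h import *
np.set_printoptions(precision=4,suppress=True)
s=telemetry.read_state();print(s)
a=snap('scene','scene0');b=snap('side','side0');snap('wrist','wrist0')
for f in('scene0','side0','wrist0'):
  d=np.load(f'pics/{f}.npz');print(f,d['K'][0,0],d['T'])
E
```

```text
{'time_s': 0.0, 'joint_positions': array([ 59.5004,  30.2782,  82.1578,  -0.0002,  67.6892, -10.2274]), 'qvel': array([-0.009 ,  0.0862, -0.0271, -0.0396,  0.0172, -0.1863]), 'tau': array([ -0.0003, -44.0043, -17.6586,   0.0632,   0.0583,  -0.0002]), 'position': array([0.2161, 0.5856, 0.2216]), 'tcp_rot': array([[-0.9381,  0.3465, -0.0011],
       [ 0.3465,  0.9381, -0.0019],
       [ 0.0004, -0.0022, -1.    ]]), 'force': array([ 0.4165,  0.1359, -0.6439]), 'moment': array([-0.0205,  0.0431, -0.0287]), 'opening': 1.0002082400004413}
scene0 363.5781611723817 [[-0.8084  0.3353 -0.4838  0.9439]
 [ 0.5886  0.4467 -0.6738  0.4959]
 [-0.0099 -0.8294 -0.5585  0.5274]
 [ 0.      0.      0.      1.    ]]
side0 468.7786572854933 [[ 0.8018 -0.3721  0.4676  0.1188]
 [-0.5973 -0.4731  0.6476 -0.7046]
 [-0.0197 -0.7986 -0.6016  0.6922]
 [ 0.      0.      0.      1.    ]]
wrist0 314.6336541532297 [[ 0.3449  0.8982  0.2723  0.141 ]
 [ 0.9386 -0.3291 -0.1035  0.6139]
 [-0.0033  0.2913 -0.9566  0.3839]
 [ 0.      0.      0.      1.    ]]
```

View pics/scene0.png

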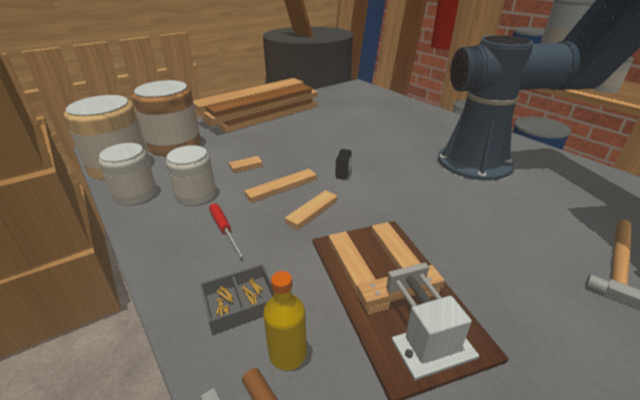

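View pics/side0.png

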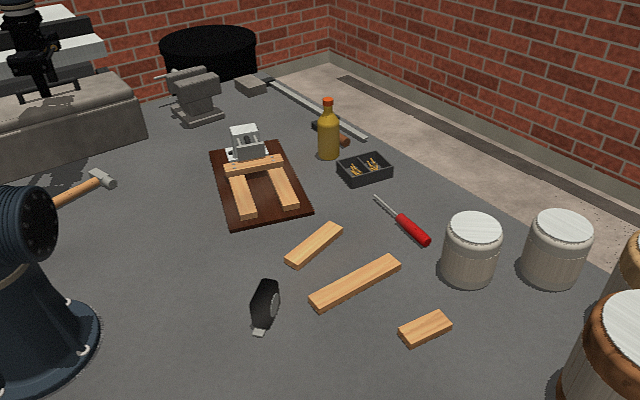

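Scene view: jig at lower right (board corners about (313,236), (397,222), (506,357), (386,392)). The 150 slat is at (312,208), the 200 slat at (281,185), the offcut at (245,164). Side view: 150 slat (314,245), 200 slat (355,282), offcut (425,328). Next I fit the poses.

```bash
cat > fit.py <<'E'
from h import *
from scipy.optimize import minimize, least_squares
np.set_printoptions(precision=4,suppress=True)
def wood(f):
    h=cv2.cvtColor(cv2.imread(f'pics/{f}.png'),cv2.COLOR_BGR2HSV)
    return (cv2.inRange(h,(8,70,110),(25,255,255))>0).astype(np.uint8)
def comp(f,uv):
    n,l,_,_=cv2.connectedComponentsWithStats(wood(f)); return (l==l[uv[1],uv[0]]).astype(np.uint8)
def box(p,L,z0=0,W=.04,H=.018):
    c,s=np.cos(p[2]),np.sin(p[2])
    return np.array([[p[0]+c*a*L/2-s*b*W/2,p[1]+s*a*L/2+c*b*W/2,z] for a in(-1,1) for b in(-1,1) for z in(z0,z0+H)])
def fit(views,L,z0=0):
    ms=[(f,comp(f,uv)) for f,uv in views]
    p0=np.mean([px(f,np.array(np.nonzero(m)).mean(1)[::-1],z0+.01)[0] for f,m in ms],0)
    # compare blurred silhouettes
    def cost(p):
        e=0
        for f,m in ms:
            r=np.zeros(m.shape,np.uint8); cv2.fillConvexPoly(r,cv2.convexHull((proj(f,box(p,L,z0))*16).round().astype(np.int32)),1,shift=4)
            e+=np.sum(r!=m)/m.sum()
        return e
    best=None
    for th in np.arange(0,np.pi,np.pi/8):
        s0=[p0[0],p0[1],th]
        r=minimize(cost,s0,method='Nelder-Mead',options=dict(initial_simplex=np.array([s0]*4)+np.vstack([np.zeros(3),np.diag([.01,.01,.2])])))
        if best is None or r.fun<best.fun: best=r
    return best
E
python3 - <<'E'
from fit import *
for n,L,a,b in(('cross',.15,(312,208),(314,245)),('top',.2,(281,185),(355,282)),('off',.09,(245,164),(425,328))):
    r=fit([('scene0',a),('side0',b)],L); print(n,r.x[:2],np.degrees(r.x[2]),r.fun)
obs={'scene0':[(313,236),(397,222),(506,357),(386,392)],'side0':[(313,212),(230,229),(209,151),(273,139)]}
C=np.array([[.12,-.1],[.12,.1],[-.24,.1],[-.24,-.1]])
for f in obs:
    w=px(f,obs[f],.012); print(f,w[:,:2],np.linalg.norm(w-np.roll(w,-1,0),axis=1))
print('can',px('side0',[(470,285)],0),'tape',px('side0',[(262,325)],0),'glue',px('scene0',[(287,365)],0))
E
cd pics; python3 -c "
import cv2
a=cv2.imread('scene0.png')[210:400,290:520];b=cv2.imread('wrist0.png')
cv2.imwrite('c.png',cv2.resize(a,None,fx=3,fy=3,interpolation=2))"
```

```text
cross [ 0.5362 -0.0842] 193.8033478278118 0.41815827531698785
top [ 0.5363 -0.2227] 178.87421275101244 0.39997888290571215
off [ 0.5599 -0.3813] 171.41591480559887 0.5217084392180311
scene0 [[0.594  0.0015]
 [0.412  0.0763]
 [0.5241 0.4051]
 [0.7085 0.3348]] [0.1968 0.3474 0.1974 0.3524]
side0 [[0.5943 0.0033]
 [0.4129 0.0683]
 [0.5234 0.4078]
 [0.7004 0.3527]] [0.1927 0.3571 0.1853 0.3651]
can [[ 0.7118 -0.3601  0.    ]] tape [[ 0.3392 -0.1943  0.    ]] glue [[0.7955 0.212  0.    ]]
```

View pics/wrist0.png

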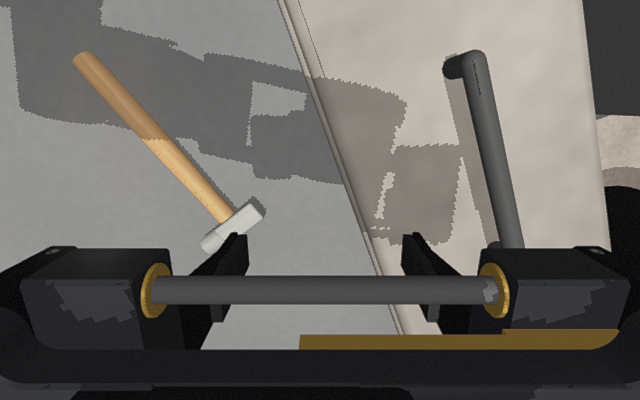

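The start wrist view shows only a hammer and the bench edge, so it is no use. The slat centres are plausible and within reach. I write a helper for move numbers and go above the 150 mm slat.

```bash
cat > go.py <<'E'
import sys,numpy as np
# x y z yaw(deg) commanded now -> x y z yaw wanted; prints shift in tool axes and wz
a=list(map(float,sys.argv[1:])); p,y0,q,y1=np.array(a[:3]),np.radians(a[3]),np.array(a[4:7]),np.radians(a[7])
R=np.array([[np.sin(-y0)*1,np.cos(y0),0],[np.cos(y0),np.sin(y0),0],[0,0,-1]])
print((R.T@(q-p)).round(4),'wz',round(-(y1-y0),3))
E
python3 go.py .216 .586 .223 69.73 .536 -.084 .2 104
python3 - <<'E'
from fit import *
obs={'scene0':[(313,236),(397,222),(506,357),(386,392)],'side0':[(313,212),(230,229),(209,151),(273,139)]}
C=np.array([[.12,.1],[.12,-.1],[-.24,-.1],[-.24,.1]])
f=lambda p:np.concatenate([(proj(n,np.c_[C@np.array([[np.cos(p[2]),np.sin(p[2])],[-np.sin(p[2]),np.cos(p[2])]])+p[:2],np.full(4,.012)])-o).ravel() for n,o in obs.items()])
r=least_squares(f,[.541,.151,-1.9]);print(r.x,np.degrees(r.x[2]),r.fun)
E
```

```text
[-0.5323 -0.5176  0.023 ] wz -0.598
[ 0.5378  0.1455 -1.9039] -109.0854014959291 [-0.2568 -0.6754 -1.3235 -3.7538  0.7636 -0.8831  1.3204  3.7642  0.5471
  1.031  -2.8087  2.4135 -0.0854  0.6078  5.4314  0.638 ]
```

Emit:
servo_tool(
  targets=[
    [[-0.04, -0.04, 0.002], [0, 0, -0.05]],
    [[-0.08, -0.08, 0.004], [0, 0, -0.1]],
    [[-0.12, -0.12, 0.006], [0, 0, -0.16]],
    [[-0.16, -0.16, 0.008], [0, 0, -0.22]],
    [[-0.2, -0.2, 0.01], [0, 0, -0.28]],
    [[-0.24, -0.24, 0.012], [0, 0, -0.34]],
    [[-0.28, -0.28, 0.014], [0, 0, -0.4]],
    [[-0.32, -0.32, 0.016], [0, 0, -0.45]],
    [[-0.36, -0.36, 0.018], [0, 0, -0.5]],
    [[-0.4, -0.4, 0.02], [0, 0, -0.55]],
    [[-0.44, -0.44, 0.022], [0, 0, -0.598]],
    [[-0.48, -0.48, 0.023], [0, 0, -0.598]],
  ],
  gripper=0.07,
)

```text
time_s: 1.65
position: [0.5009, -0.0321, 0.1994]
tcp_rot: [[-0.97, -0.242, -0.0], [-0.242, 0.97, 0.0], [0.0, 0.0, -1.0]]
force: [0.6, -0.2, 0.3]
opening: 0.804
```

```bash
python3 go.py .216 .586 .223 69.73 .536 -.084 .2 104; python3 -c "
from rig import telemetry as t
s=t.read_state();print(s['time_s'],s['position'],s['tcp_rot'],s['joint_positions'])"
```

```text
[-0.5323 -0.5176  0.023 ] wz -0.598
1.65 [ 0.50088771 -0.03210261  0.19936083] [[-9.70388700e-01 -2.41548603e-01 -2.09356171e-04]
 [-2.41548663e-01  9.70388652e-01  3.29026047e-04]
 [ 1.23681070e-04  3.69852861e-04 -9.99999924e-01]] [-1.64530676e+01  2.26695598e+01  1.00963177e+02  1.76309136e-02
  5.63841080e+01 -1.20440791e+02]
```

```bash
python3 -c "
from h import *
snap('wrist','w1')"
```

```text
(no output)
```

View pics/w1.png

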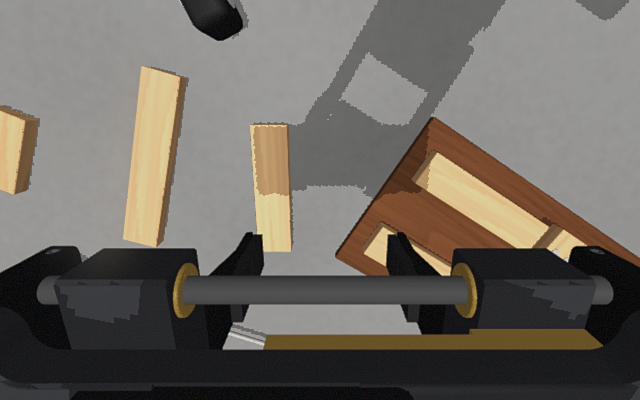

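Wrist view shows the 150 slat top corners at about (250,125), (288,125), (292,251), (255,250). The 200 slat's are at (141,66), (183,75), (160,245), (125,238). The board's +x edge runs (434,118) to (335,258), with runner ends at (434,152)/(413,180) and (377,225)/(362,249).

```bash
python3 - <<'E'
from fit import *
def show(n,uv,z):
    w=px('w1',uv,z)[:,:2];print(n,w.tolist(),'c',w.mean(0),'sides',np.linalg.norm(w-np.roll(w,-1,0),axis=1))
    d=(w[0]+w[1]-w[2]-w[3]);print('  ang',np.degrees(np.arctan2(d[1],d[0])))
show('cross',[(250,125),(288,125),(292,251),(255,250)],.018)
show('top',[(141,66),(186,75),(161,246),(125,238)],.018)
show('board',[(434,118),(335,258)],.012) if 0 else None
b=px('w1',[(434,118),(335,258)],.012)[:,:2]; print(b,np.linalg.norm(b[0]-b[1]),np.degrees(np.arctan2(*(b[1]-b[0])[::-1])))
r=px('w1',[(434,152),(413,180),(377,225),(362,249)],.03)[:,:2];print(r,np.linalg.norm(np.diff(r,axis=0),axis=1))
t=np.radians(-109.09);u=np.array([np.cos(t),np.sin(t)])
print('jig origin',b.mean(0)-.12*u, r.mean(0)-.1*u)
r1=fit([('w1',(270,150))],.15);print(r1.x,r1.fun);r1=fit([('w1',(155,150))],.2);print(r1.x,r1.fun)
E
```

```text
cross [[0.46518468550053915, -0.12312703484271487], [0.45532840482564335, -0.08380317954345398], [0.5990614673958694, -0.047978328841021115], [0.608593552414876, -0.09141923477735846]] c [ 0.532  -0.0866] sides [0.0405 0.1481 0.0445 0.1469]
  ang -166.76518186365902
top [[0.4344292666118049, -0.2405320872558229], [0.43187742124944617, -0.19529214086117136], [0.6307960521141623, -0.20159694173644607], [0.630713616703122, -0.2441057664608227]] c [ 0.532  -0.2204] sides [0.0453 0.199  0.0425 0.1963]
  ang 178.5681348308907
[[0.4104 0.0668]
 [0.5985 0.0056]] 0.19784016777764188 -18.030197804675495
[[0.444  0.0726]
 [0.4782 0.0609]
 [0.5378 0.0383]
 [0.5707 0.0301]] [0.0362 0.0638 0.0339]
jig origin [0.5437 0.1496] [0.5404 0.1449]
[ 0.5331 -0.0861  0.2407] 0.08403361344537816
[ 0.5344 -0.2249  3.0991] 0.13263849229011992
```

```bash
python3 go.py .4999 -.0306 .2 104 .533 -.086 .004 103.5
```

```text
[-0.0187 -0.0618  0.196 ] wz 0.009
```

Emit:
servo_tool(
  targets=[
    [[-0.009, -0.03, 0.02], [0, 0, 0.009]],
    [[-0.0187, -0.0618, 0.05], [0, 0, 0.009]],
    [[-0.0187, -0.0618, 0.09], [0, 0, 0.009]],
    [[-0.0187, -0.0618, 0.13], [0, 0, 0.009]],
    [[-0.0187, -0.0618, 0.165], [0, 0, 0.009]],
    [[-0.0187, -0.0618, 0.185], [0, 0, 0.009]],
    [[-0.0187, -0.0618, 0.194], [0, 0, 0.009]],
    [[-0.0187, -0.0618, 0.196], [0, 0, 0.009]],
    [[-0.0187, -0.0618, 0.196], [0, 0, 0.009]],
  ],
)

```text
time_s: 2.82
position: [0.5341, -0.0858, 0.0042]
tcp_rot: [[-0.972, -0.233, 0.001], [-0.233, 0.972, -0.0], [-0.001, -0.001, -1.0]]
force: [-0.1, -0.3, 0.5]
opening: 0.804
```

Emit:
servo_tool(
  targets=[
    [[0, 0, 0], [0, 0, 0]],
    [[0, 0, 0], [0, 0, 0]],
    [[0, 0, 0], [0, 0, 0]],
    [[0, 0, 0], [0, 0, 0]],
    [[0, 0, 0], [0, 0, 0]],
    [[0, 0, 0], [0, 0, 0]],
  ],
  gripper=0.0,
)

```text
time_s: 3.58
position: [0.5337, -0.0858, 0.0037]
tcp_rot: [[-0.972, -0.233, 0.0], [-0.233, 0.972, -0.0], [-0.0, -0.0, -1.0]]
force: [-0.8, -0.3, 3.1]
opening: 0.456
```

Emit:
servo_tool(
  targets=[
    [[0, 0, -0.01], [0, 0, 0]],
    [[0, 0, -0.03], [0, 0, 0]],
    [[0, 0, -0.06], [0, 0, 0]],
    [[0, 0, -0.09], [0, 0, 0]],
    [[0, 0, -0.1], [0, 0, 0]],
    [[0, 0, -0.1], [0, 0, 0]],
  ],
)

```text
time_s: 4.32
position: [0.5337, -0.0858, 0.104]
tcp_rot: [[-0.972, -0.233, 0.001], [-0.233, 0.972, -0.0], [-0.001, -0.001, -1.0]]
force: [-0.4, -0.0, -1.2]
opening: 0.454
```

```bash
python3 go.py .533 -.086 .104 103.5 .516 .072 .104 71.4;python3 -c "
from h import *
snap('side','s2');a=snap('scene','c2');snap('wrist','w2')
b=cv2.imread('pics/s2.png')[100:340,180:480];c=cv2.imread('pics/w2.png')
cv2.imwrite('pics/m2.png',np.vstack([cv2.resize(b,(400,320)),cv2.resize(c,(400,250))]))"
```

```text
[-0.0204  0.1576  0.    ] wz 0.56
```

View pics/m2.png

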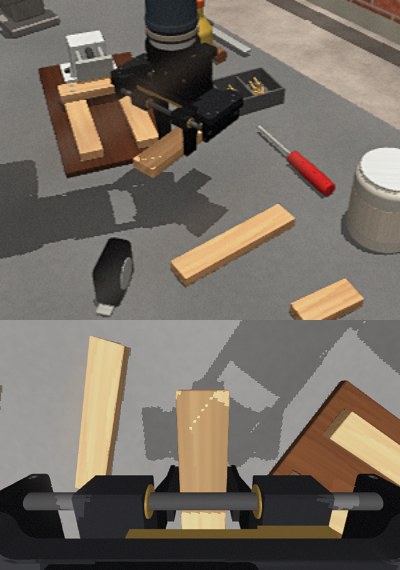

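The slat is held, opening 40 mm. I'll check its far end offset and move over the place.

```bash
python3 - <<'E'
from fit import *
w=px('w2',[(284,114),(366,115)],.1185)[:,:2];d=w-np.array([.5337,-.0858])
print(w,np.linalg.norm(w[0]-w[1]),d@np.array([-.972,-.233]),d@np.array([-.233,.972]))
E
```

```text
[[ 0.4641 -0.1209]
 [ 0.4558 -0.0848]] 0.0369600828108902 [0.0758 0.0754] [-0.0179  0.0191]
```

Emit:
servo_tool(
  targets=[
    [[-0.002, 0.015, 0], [0, 0, 0.06]],
    [[-0.005, 0.04, 0], [0, 0, 0.15]],
    [[-0.01, 0.075, 0], [0, 0, 0.26]],
    [[-0.015, 0.11, 0], [0, 0, 0.38]],
    [[-0.019, 0.14, 0], [0, 0, 0.49]],
    [[-0.0204, 0.155, 0], [0, 0, 0.55]],
    [[-0.0204, 0.1576, 0], [0, 0, 0.56]],
    [[-0.0204, 0.1576, 0], [0, 0, 0.56]],
    [[-0.0204, 0.1576, 0], [0, 0, 0.56]],
  ],
)

```text
time_s: 5.6
position: [0.5168, 0.0715, 0.1033]
tcp_rot: [[-0.948, 0.32, -0.0], [0.32, 0.948, -0.0], [0.0, -0.0, -1.0]]
force: [-0.1, -0.6, -1.1]
opening: 0.456
```

```bash
python3 -c "
from h import *
snap('wrist','w3');print(telemetry.read_state()['position'])"
```

```text
[0.51685205 0.07151284 0.10339153]
```

View pics/w3.png

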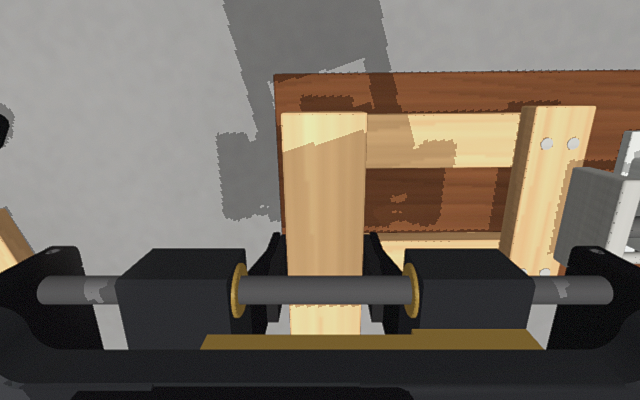

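The view shows the slat over the place. Board corner is (275,75), the fixed cross end corners are (527,106) and (595,107), and the runner edge runs along rows 113/167.

```bash
cat > jig.py <<'E'
from fit import *
def jig(f,P,o,p0=(.541,.148,-1.9)):
    P=np.array(P)/1000;o=np.array(o,float)
    def w(p):
        c,s=np.cos(p[2]),np.sin(p[2]);return np.c_[P[:,:2]@np.array([[c,s],[-s,c]])+p[:2],P[:,2]]
    r=least_squares(lambda p:(proj(f,w(p))-o).ravel(),p0,loss='soft_l1',x_scale=[.01,.01,.02]);print(r.x,np.degrees(r.x[2]),(proj(f,w(r.x))-o).round(1).tolist());return r.x
E
python3 - <<'E'
from jig import *
p=jig('w3',[(120,-100,12),(-60,-75,48),(-100,-75,48)],[(275,75),(527,106),(595,107)])
w=px('w3',[(367,113),(519,114),(367,167),(515,167)],.03)[:,:2]-p[:2]
c,s=np.cos(p[2]),np.sin(p[2]); print(w@np.array([[c,-s],[s,c]]))
u=np.array([c,s]);print('place',p[:2]+.08*u)
E
```

```text
[ 0.5412  0.1478 -1.8827] -107.87347198346723 [[-4.8, -0.2], [7.4, 1.3], [-0.1, -0.5]]
[[ 0.0487 -0.072 ]
 [-0.0612 -0.07  ]
 [ 0.0476 -0.0323]
 [-0.0648 -0.031 ]]
place [0.5167 0.0717]
```

Emit:
servo_tool(
  targets=[
    [[0, 0, 0.015], [0, 0, 0]],
    [[0, 0, 0.035], [0, 0, 0]],
    [[0, 0, 0.052], [0, 0, 0]],
    [[0, 0, 0.062], [0, 0, 0]],
    [[0, 0, 0.067], [0, 0, 0]],
    [[0, 0, 0.0695], [0, 0, 0]],
    [[0, 0, 0.0705], [0, 0, 0]],
    [[0, 0, 0.0705], [0, 0, 0]],
  ],
)

```text
time_s: 6.65
position: [0.5168, 0.0722, 0.0337]
tcp_rot: [[-0.948, 0.319, 0.001], [0.319, 0.948, -0.0], [-0.001, 0.0, -1.0]]
force: [-1.2, -0.4, 2.9]
opening: 0.457
```

Contact felt (about +3 N up). I release, rise, then look.

Emit:
servo_tool(
  targets=[
    [[0, 0, 0], [0, 0, 0]],
    [[0, 0, 0], [0, 0, 0]],
    [[0, 0, 0], [0, 0, 0]],
    [[0, 0, 0], [0, 0, 0]],
    [[0, 0, 0], [0, 0, 0]],
  ],
  gripper=0.07,
)

```text
time_s: 7.28
position: [0.5167, 0.0723, 0.033]
tcp_rot: [[-0.948, 0.319, -0.0], [0.319, 0.948, 0.0], [0.0, 0.0, -1.0]]
force: [-0.2, -0.4, 0.9]
opening: 0.793
```

Emit:
servo_tool(
  targets=[
    [[0, 0, -0.01], [0, 0, 0]],
    [[0, 0, -0.04], [0, 0, 0]],
    [[0, 0, -0.08], [0, 0, 0]],
    [[0, 0, -0.12], [0, 0, 0]],
    [[0, 0, -0.15], [0, 0, 0]],
    [[0, 0, -0.1665], [0, 0, 0]],
    [[0, 0, -0.1665], [0, 0, 0]],
    [[0, 0, -0.1665], [0, 0, 0]],
  ],
)

```text
time_s: 8.28
position: [0.516, 0.0723, 0.1992]
tcp_rot: [[-0.948, 0.319, -0.001], [0.319, 0.948, 0.0], [0.001, -0.0, -1.0]]
force: [0.3, -0.3, 0.6]
opening: 0.804
```

```bash
python3 -c "
from h import *
snap('wrist','w4');print(telemetry.read_state()['position'])"; python3 go.py .516 .072 .2 71.4 .533 -.222 .2 88.4
```

```text
[0.51586413 0.07231525 0.19878103]
[-0.1099 -0.2732  0.    ] wz -0.297
```

View pics/w4.png

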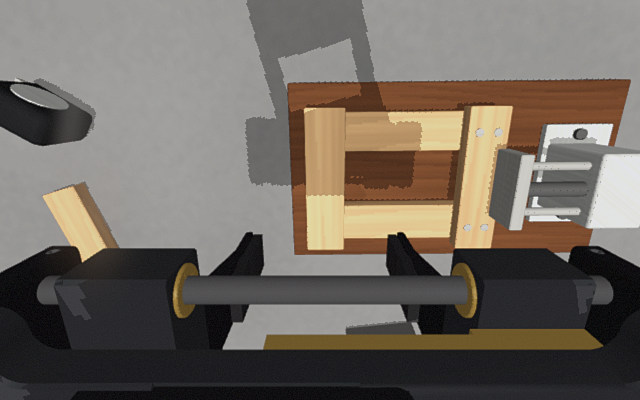

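The slat lies across the runners, top corners at (305,108), (345,108), (343,249), (307,249). I check against the jig fitted in this view.

```bash
python3 - <<'E'
from jig import *
p=jig('w4',[(120,-100,12),(120,100,12),(-240,-100,12),(-60,-75,48),(-100,-75,48)],[(288,84),(294,253),(630,80),(470,107),(512,107)])
c,s=np.cos(p[2]),np.sin(p[2]);R=np.array([[c,-s],[s,c]])
w=(px('w4',[(305,108),(345,108),(343,249),(307,249)],.048)[:,:2]-p[:2])@R;print(w*1000,w.mean(0)*1000)
print('stop plate top edge, z=.093',(px('w4',[(505,150),(500,215)],.093)[:,:2]-p[:2])@R*1000)
E
```

```text
[ 0.5416  0.1481 -1.8843] -107.96509401364305 [[-2.3, -0.4], [-0.9, 3.2], [1.4, -0.0], [0.4, 0.3], [0.3, -0.2]]
[[ 98.3067 -75.8367]
 [ 59.9698 -75.4674]
 [ 60.79    73.1411]
 [100.2355  72.7923]] [79.8255 -1.3427]
stop plate top edge, z=.093 [[-73.8998 -40.552 ]
 [-78.6057  18.3568]]
```

Emit:
servo_tool(
  targets=[
    [[-0.01, -0.025, 0], [0, 0, -0.03]],
    [[-0.026, -0.065, 0], [0, 0, -0.08]],
    [[-0.046, -0.115, 0], [0, 0, -0.13]],
    [[-0.066, -0.165, 0], [0, 0, -0.18]],
    [[-0.086, -0.215, 0], [0, 0, -0.23]],
    [[-0.1, -0.25, 0], [0, 0, -0.275]],
    [[-0.108, -0.27, 0], [0, 0, -0.297]],
    [[-0.1099, -0.2732, 0], [0, 0, -0.297]],
    [[-0.1099, -0.2732, 0], [0, 0, -0.297]],
  ],
)

```text
time_s: 9.45
position: [0.5331, -0.2209, 0.1987]
tcp_rot: [[-1.0, 0.028, -0.002], [0.028, 1.0, 0.002], [0.002, 0.002, -1.0]]
force: [-0.2, 0.4, -0.1]
opening: 0.805
```

```bash
python3 -c "
from h import *
snap('wrist','w5');print(telemetry.read_state()['position'])"
```

```text
[ 0.53314523 -0.22046374  0.1988836 ]
```

View pics/w5.png

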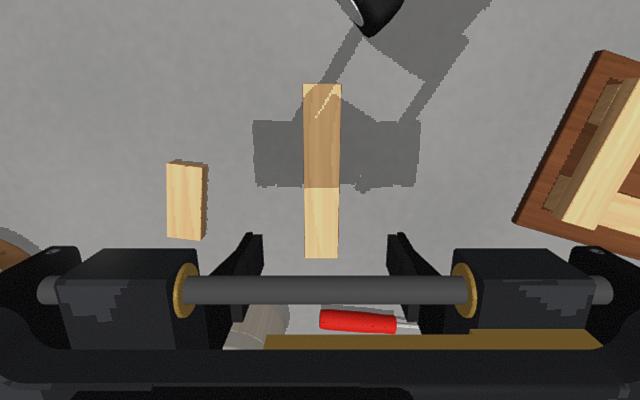

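Slat squarely between the fingers, top corners (303,84), (341,84), (338,258), (305,258).

```bash
python3 - <<'E'
from fit import *
w=px('w5',[(303,84),(341,84),(338,258),(305,258)],.018)[:,:2];print(w,w.mean(0),np.linalg.norm(w-np.roll(w,-1,0),axis=1))
d=w[2]+w[3]-w[0]-w[1];print(np.degrees(np.arctan2(d[1],d[0])))
E
python3 go.py .533 -.222 .2 88.4 .532 -.221 .004 88.4
```

```text
[[ 0.4344 -0.2403]
 [ 0.4354 -0.2013]
 [ 0.6336 -0.2072]
 [ 0.6325 -0.2471]] [ 0.534 -0.224] [0.039  0.1982 0.0399 0.1982]
-1.8360275402754107
[0.001 0.001 0.196] wz -0.0
```

Emit:
servo_tool(
  targets=[
    [[-0.001, -0.002, 0.02], [0, 0, 0]],
    [[-0.001, -0.002, 0.06], [0, 0, 0]],
    [[-0.001, -0.002, 0.1], [0, 0, 0]],
    [[-0.001, -0.002, 0.14], [0, 0, 0]],
    [[-0.001, -0.002, 0.17], [0, 0, 0]],
    [[-0.001, -0.002, 0.188], [0, 0, 0]],
    [[-0.001, -0.002, 0.195], [0, 0, 0]],
    [[-0.001, -0.002, 0.196], [0, 0, 0]],
    [[-0.001, -0.002, 0.196], [0, 0, 0]],
  ],
)

```text
time_s: 10.62
position: [0.5353, -0.2241, 0.0046]
tcp_rot: [[-1.0, 0.028, 0.002], [0.028, 1.0, -0.001], [-0.002, -0.001, -1.0]]
force: [0.0, -0.4, 1.1]
opening: 0.809
```

Emit:
servo_tool(
  targets=[
    [[0, 0, 0], [0, 0, 0]],
    [[0, 0, 0], [0, 0, 0]],
    [[0, 0, 0], [0, 0, 0]],
    [[0, 0, 0], [0, 0, 0]],
    [[0, 0, 0], [0, 0, 0]],
    [[0, 0, 0], [0, 0, 0]],
  ],
  gripper=0.0,
)

```text
time_s: 11.38
position: [0.5346, -0.2238, 0.0037]
tcp_rot: [[-1.0, 0.028, 0.0], [0.028, 1.0, -0.0], [-0.0, -0.0, -1.0]]
force: [-1.1, -0.1, 1.9]
opening: 0.456
```

Emit:
servo_tool(
  targets=[
    [[0, 0, -0.01], [0, 0, 0]],
    [[0, 0, -0.03], [0, 0, 0]],
    [[0, 0, -0.06], [0, 0, 0]],
    [[0, 0, -0.09], [0, 0, 0]],
    [[0, 0, -0.12], [0, 0, 0]],
    [[0, 0, -0.126], [0, 0, 0]],
    [[0, 0, -0.126], [0, 0, 0]],
  ],
)

```text
time_s: 12.25
position: [0.5344, -0.2235, 0.1295]
tcp_rot: [[-1.0, 0.028, 0.0], [0.028, 1.0, 0.0], [-0.0, 0.0, -1.0]]
force: [-0.1, 0.1, -1.1]
opening: 0.459
```

```bash
python3 - <<'E'
import numpy as np
t=np.radians(-108.1);u=np.array([np.cos(t),np.sin(t)]);o=np.array([.5414,.148])
for x in(.04,.022,0): print(x,o+x*u)
E
python3 go.py .534 -.224 .13 88.4 .529 .11 .13 161.9
```

```text
0.04 [0.52897294 0.10997937]
0.022 [0.53456512 0.12708865]
0 [0.5414 0.148 ]
[0.0143 0.3337 0.    ] wz -1.283
```

Emit:
servo_tool(
  targets=[
    [[0.001, 0.02, 0], [0, 0, -0.07]],
    [[0.002, 0.055, 0], [0, 0, -0.2]],
    [[0.004, 0.095, 0], [0, 0, -0.35]],
    [[0.006, 0.135, 0], [0, 0, -0.5]],
    [[0.008, 0.175, 0], [0, 0, -0.66]],
    [[0.01, 0.215, 0], [0, 0, -0.82]],
    [[0.011, 0.255, 0], [0, 0, -0.98]],
    [[0.0125, 0.29, 0], [0, 0, -1.12]],
    [[0.0135, 0.315, 0], [0, 0, -1.22]],
    [[0.0143, 0.33, 0], [0, 0, -1.27]],
    [[0.0143, 0.3337, 0], [0, 0, -1.283]],
    [[0.0143, 0.3337, 0], [0, 0, -1.283]],
  ],
)

```text
time_s: 13.75
position: [0.5294, 0.1098, 0.1292]
tcp_rot: [[-0.311, -0.95, -0.001], [-0.95, 0.311, -0.0], [0.001, 0.001, -1.0]]
force: [-0.1, -0.2, -0.6]
opening: 0.459
```

```bash
python3 -c "
from h import *
print(telemetry.read_state());snap('wrist','w6')"
```

```text
{'time_s': 13.75, 'joint_positions': array([-1.21749689e-01,  3.13897225e+01,  9.92072542e+01, -2.32615058e-02,
        4.94458481e+01, -1.61979249e+02]), 'qvel': array([-0.79269365, -0.329604  ,  0.0390133 , -0.15254867, -0.02854507,
       -0.04577433]), 'tau': array([ 4.92372382e-01, -4.01063240e+01, -1.25910687e+01, -2.99784320e-02,
        6.45947002e-04, -9.43063380e-03]), 'position': array([0.52944106, 0.109781  , 0.12915157]), 'tcp_rot': array([[-3.11130259e-01, -9.50366983e-01, -7.48047578e-04],
       [-9.50367133e-01,  3.11130549e-01, -3.06878910e-04],
       [ 5.24388038e-04,  6.15440517e-04, -9.99999673e-01]]), 'force': array([-0.09336875, -0.23897478, -0.55458312]), 'moment': array([ 0.13188133,  0.06829362, -0.03959688]), 'opening': 0.45913347218249484}
```

View pics/w6.png

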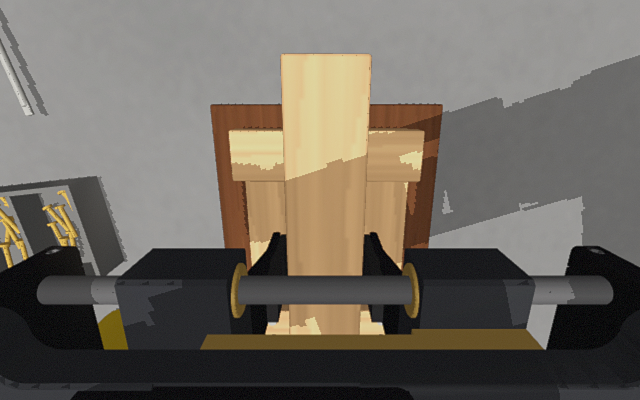

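The view shows the slat end at (282,54)–(371,54), cross slat edge (229,131)–(424,129), and board corners (211,105), (442,105). I check alignment.

```bash
python3 - <<'E'
from fit import *
for n,uv,z in(('board',[(211,105),(442,105)],.012),('cross',[(229,131),(424,129)],.048),('slat',[(282,54),(371,54)],.1435)):
    w=px('w6',uv,z)[:,:2]; p=np.array([.5414,.148]);t=np.radians(-108.1);c,s=np.cos(t),np.sin(t)
    d=w[1]-w[0];print(n,((w-p)@np.array([[c,-s],[s,c]])*1000).round(1).tolist(),np.linalg.norm(d),np.degrees(np.arctan2(d[1],d[0])))
E
```

```text
board [[117.9, 97.0], [118.1, -99.8]] 0.19682455489029718 161.96297342680842
cross [[99.3, 72.9], [100.9, -75.1]] 0.14802404354865906 162.53464381321538
slat [[140.2, 18.8], [140.2, -19.6]] 0.03841122035485629 161.97226597316794
```

Aligned. Lower the slat at x≈25 onto both cross slats.

Emit:
servo_tool(
  targets=[
    [[-0.005, 0, 0.005], [0, 0, 0]],
    [[-0.013, 0, 0.02], [0, 0, 0]],
    [[-0.015, 0, 0.04], [0, 0, 0]],
    [[-0.015, 0, 0.058], [0, 0, 0]],
    [[-0.015, 0, 0.069], [0, 0, 0]],
    [[-0.015, 0, 0.075], [0, 0, 0]],
    [[-0.015, 0, 0.0775], [0, 0, 0]],
    [[-0.015, 0, 0.0785], [0, 0, 0]],
    [[-0.015, 0, 0.0785], [0, 0, 0]],
  ],
)

```text
time_s: 14.92
position: [0.5344, 0.1245, 0.0517]
tcp_rot: [[-0.31, -0.951, 0.001], [-0.951, 0.31, 0.0], [-0.0, -0.001, -1.0]]
force: [-0.9, -0.6, 0.9]
opening: 0.454
```

Emit:
servo_tool(
  targets=[
    [[-0.003, 0, 0], [0, 0, 0]],
    [[-0.006, 0, 0], [0, 0, 0]],
    [[-0.009, 0, 0], [0, 0, 0]],
    [[-0.012, 0, 0], [0, 0, 0]],
    [[-0.015, 0, 0], [0, 0, 0]],
    [[-0.017, 0, 0], [0, 0, 0]],
    [[-0.018, 0, 0], [0, 0, 0]],
    [[-0.018, 0, 0], [0, 0, 0]],
  ],
)

```text
time_s: 15.92
position: [0.5401, 0.1409, 0.0516]
tcp_rot: [[-0.309, -0.951, 0.001], [-0.951, 0.309, -0.001], [0.001, -0.001, -1.0]]
force: [-0.8, -4.7, 5.5]
opening: 0.456
```

Emit:
servo_tool(
  targets=[
    [[-0.0015, 0, 0], [0, 0, 0]],
    [[-0.003, 0, 0], [0, 0, 0]],
    [[-0.0045, 0, 0], [0, 0, 0]],
    [[-0.006, 0, 0], [0, 0, 0]],
    [[-0.0072, 0, 0], [0, 0, 0]],
    [[-0.0077, 0, 0], [0, 0, 0]],
    [[-0.0077, 0, 0], [0, 0, 0]],
    [[-0.0077, 0, 0], [0, 0, 0]],
  ],
)

```text
time_s: 16.92
position: [0.542, 0.1464, 0.0516]
tcp_rot: [[-0.309, -0.951, -0.001], [-0.951, 0.309, -0.004], [0.004, -0.0, -1.0]]
force: [-2.0, -11.2, 7.4]
opening: 0.454
```

```bash
python3 -c "
from h import *
s=telemetry.read_state();print(s['position'],s['force'],(s['position'][:2]-[.5414,.148])@[-.311,-.9505])
snap('wrist','w7');b=snap('side','s7');c=snap('scene','c7');a=cv2.imread('pics/w7.png')
f=lambda i:cv2.resize(i,(400,280),interpolation=2)
cv2.imwrite('pics/m7.png',np.hstack([f(c[220:360,300:500]),f(a)]))"
```

```text
[0.5419923  0.1464256  0.05162829] [ -2.01852329 -11.2445879    7.3593357 ] 0.0013122657718419423
```

View pics/m7.png

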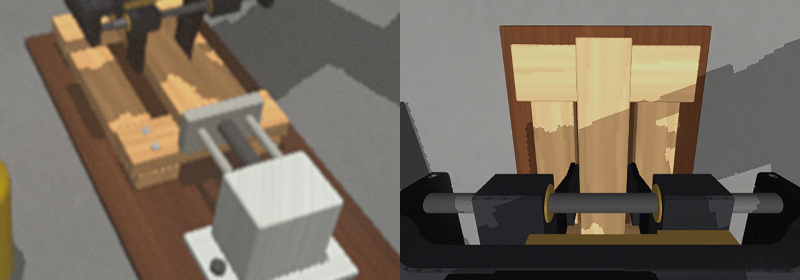

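Left view: the slat is against the stop plate. Right view: the slat is centred over the cross slat. I measure the ends and force steadiness.

```bash
python3 - <<'E'
from fit import *
p=np.array([.5414,.148]);t=np.radians(-108.1);c,s=np.cos(t),np.sin(t)
for n,uv,z in(('board',[(161,37),(498,37)],.012),('cross',[(178,63),(483,63)],.048),('slat',[(283,54),(370,54)],.066)):
    w=px('w7',uv,z)[:,:2]; print(n,((w-p)@np.array([[c,-s],[s,c]])*1000).round(1).tolist())
print(telemetry.read_state()['force'])
E
```

```text
board [[117.6, 96.5], [118.4, -99.6]]
cross [[99.6, 72.9], [100.2, -76.2]]
slat [[101.4, 19.3], [101.5, -18.4]]
[ -2.1245 -10.3211   6.4046]
```

Emit:
servo_tool(
  targets=[
    [[-0.0005, 0, 0], [0, 0, 0]],
    [[-0.0008, 0, 0], [0, 0, 0]],
    [[-0.0008, 0, 0], [0, 0, 0]],
    [[-0.0008, 0, 0], [0, 0, 0]],
    [[-0.0008, 0, 0], [0, 0, 0]],
    [[-0.0008, 0, 0], [0, 0, 0]],
    [[-0.0008, 0, 0], [0, 0, 0]],
    [[-0.0008, 0, 0], [0, 0, 0]],
  ],
)

```text
time_s: 18.08
position: [0.5422, 0.147, 0.0517]
tcp_rot: [[-0.309, -0.951, -0.001], [-0.951, 0.309, -0.004], [0.004, -0.0, -1.0]]
force: [-2.1, -12.2, 6.5]
opening: 0.454
```

```bash
python3 -c "
from h import *
s=telemetry.read_state();print(s['time_s'],s['position'],s['force'],abs(s['qvel']).max());order.hand_in()"
```

```text
18.075 [0.54218159 0.1469531  0.05165315] [ -2.13648095 -12.24113411   6.51099489] 0.045161338125443574
the job is handed in; nothing more can be done
```

I laid the 150 mm slat across the bare runner ends and let go of it. The 200 mm slat is now on both cross slats, and the arm is still gripping it and pressing it against the stop. I handed the job in at 18.1 s; it reports no verdict.

- **150 mm slat:** it measured at jig (80, −1) mm when released. A look while pressing showed its outer edge still at x ≈ 100 mm, so the push did not drag it.
- **200 mm slat:** it sits within about 1 mm of the middle line and is parallel to the frame. Its outer end was at x ≈ 101 mm in the last picture. I then advanced it about 0.6 mm, so it should be within 1 mm of flush.
- **Push on the stop:** the last reading was about 12.3 N along the jig at the wrist, with 6.5 N downward load. The tool position implies the stop is about 11 mm back, or roughly 9 N. These two disagree by about 3 N, which I put down to friction on the cross slats. Both are within 6 to 14 N.
- **Not checked:** I did not measure the other things on the bench again. The gripper stayed clear of them as far as the pictures show.

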